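# Raise the stage gate and load the slide carrier

### The job

Load the microscope: with the fingertips push the counterweighted gate's handle up and over its balance point so that the gate stays fully raised by itself, then push the slide carrier along its guide until its front rests against the end stop under the microscope. Only push: do not grip the gate's handle, do not lift the carrier out of its guide, and leave everything else standing where it is.

Things in the scene. Friction and masses are not known exactly. Their poses are not given: they have to be found in the camera images.
- stage: Fixed white microscope stage, bed 170 x 490 mm with a straight loading guide. Origin on the table under the guide's middle; y runs along the guide towards the microscope (loading direction), x across it away from the robot, z up. Guide floor 30 mm above the table; rail inner faces at x = +-46.5 mm, rail tops 44 mm up. Microscope head over x -25 to 175, y 158 to 222 mm, from 245 mm up.
- guide_end (a point): Point at the far end of the guide: on the guide floor, on its centre line, on the face of the dark end stop (stage y = 230 mm). The stop is 22 mm high. The objective hangs 40 mm before it, its tip 155 mm above the table. Axes as the stage's.
- carrier: Loose aluminium slide carrier, 90 mm wide (its x) x 220 mm long (its y) x 24 mm high, lying flat in the guide with its length along it and 1.5 mm play each side; about 0.45 kg (varies). Origin at the centre of its underside, axes as the stage's. Its front face (y = +110 mm) looks to the end stop; at the stop its origin is 110 mm short of point guide_end.
- carrier_rear (a point): Middle of the carrier's flat rear face (carrier y = -110 mm), 14 mm above the guide floor: where to push it along the guide. The open rear end of the bed is at stage y = -245 mm.
- gate (a joint): Gate hinge, rad: 0 closed (resting, its drop plate across the guide blocks the carrier), 1.36 fully raised against a stop. Grows as the handle goes up and over, away from the robot. Counterweighted: below the balance point (about 0.62 rad) it falls shut by itself, beyond it falls on to the raised stop and stays. About 1 to 1.5 N square to the arm at the handle raises it. Light friction.
- gate_hinge (a point): Centre of the gate's hinge axis, 70 mm above the table behind the guide (130 mm beyond its centre line). The axis is parallel to the guide. The point's axes turn with the gate: when closed x points away from the robot across the guide and y along the guide.
- gate_handle (a point): Centre of the handle, a round black bar of 14 mm diameter, 100 mm long along the guide, at the free end of the gate's 16 mm wide arm, 243 mm from the hinge axis. Closed, it is 215 mm nearer the robot than the hinge and 114 mm above it: 184 mm above the table, clear of the bed, free from below and from the robot's side, where to push it. A 4 mm strip lies on its top.
- vial: Loose amber vial, 24 mm diameter, 45 mm high, standing in front of the bed. Origin at the centre of its base. Leave alone.
- jar: Loose glass jar, 48 mm diameter, 55 mm high, behind the bed. Origin at the centre of its base. Leave alone.
- objective: Loose spare steel microscope objective, 28 mm diameter, 42 mm high, behind the bed. Origin at the centre of its base. Leave alone.
- dish: Loose clear dish, 60 mm diameter, 15 mm high, origin at the centre of its base. Leave alone.
- slide_box: Loose grey slide box, 85 x 100 x 34 mm, origin at the centre of its underside. Leave alone.
- wash: Loose white bottle, 60 mm diameter, 150 mm high, origin at the centre of its base. Leave alone.
- driver: Loose screwdriver, 150 mm long, lying flat; origin under its middle. Leave alone.

How it is judged:
By the outcome, as a careful person would: the job done as asked, in the order asked, and still so for the second after the job is handed in, with the robot touching nothing.
It also fails if it takes over 58 s, if anything falls off the work surface, if the arm or the gripper's body presses on something with over 40 N, if the wrist force passes 120 N, or if a joint passes its speed limit or range.

### The arm

A 6-joint arm with a two-finger parallel gripper is mounted at the origin on the work surface. World frame = base frame: x ahead of the robot, y to its left, z up, the work surface at z = 0. Lengths are in m, angles in rad, forces in N, time in s.
With the tool pointing down it reaches from about 0.35 to 0.8 m from the base axis. Payload 7.3 kg.
Tool frame: the origin (TCP) lies between the finger pads; the fingertips stand 25 mm ahead of it and the grasp point (between the pads) lies 6 mm ahead of it (r.tip_extent is the distance from the TCP to the fingertips, in m); z points along the fingers, y is the line along which they close (so a half turn about z gives the same grasp; the last joint's range is limited). The gripper opens to 85 mm and grips with 20 to 120 N. Pads are 22 mm wide; open, the fingers measure 114 mm over their backs; the gripper's body (76 mm by 85 mm) begins 54 mm behind the grasp point. The pads swing forward as they close: fully open they stand 13 mm farther back than shut.
Start: joints at [0.963, 0.342, 1.524, -0, 1.275, -0.146], TCP at [0.234, 0.47, 0.256] pointing down, gripper open.
Joint ranges: [-2.53, 2.53], [-0.77, 2.02], [0.04, 2.7], [-1, 4.14], [0.28, 2.66], [-3.11, 3.11]. Speed limits (rad/s): [2.57, 2.57, 3.14, 3.14, 3.14, 3.14].

### API

Orientations are given as a unit quaternion [x, y, z, w].
In Python, from workcell import r, command_gripper, optics gives the robot as it stands. The module is installed in compiled form; this text tells all that it offers. Calls block until the motion is done:
- r.reach(position, orientation): joint-space move of the TCP to a pose.
- r.move_straight(position, orientation=None, speed=0.15, max_force=None): straight line of the TCP; orientation=None keeps the orientation; speed is the mean speed in m/s. With max_force (N) it stops when the force on the tool has changed by that much, and returns True; else False.
- r.movej(angles): joint-space move.
- command_gripper(opening, force=None): finger opening in m; force is the grip in N (None keeps the last); returns when the fingers have stopped.
- r.hold(seconds).
- r.solve_ik(position, orientation): joint angles nearest the present ones, or None.
- r.read_state(): the state.
- optics.get_image(name): name is "scene" or "top"; returns (picture, depth): 400x640x3 uint8, red, green, blue; 400x640 float32, m along the optical axis (not along the pixel's ray), 0 where there is no reading.
- optics.camera_model(name): a dict with "K" (3x3 intrinsics, pixels), "k1" (the pictures are not rectified: a ray, as slopes to the right and down, at radius r is drawn at 1 + k1 r^2 times it, then the intrinsics apply), "R" (3x3) and "t" (3): a world point X has camera coordinates R X + t. Camera axes: x right, y down, z forward; pixel columns grow to the right and rows downward; lengths in m; the calibration is good to about 2 mm. A picture is of the moment at which its call begins. camera_model takes no time and is no camera call.
A pose or a line that the arm cannot do raises r.PlanningError and nothing moves.
- r.finish_job(): hands the job in; it is judged then, once.
The state is a dict: "time_s": time; "joint_positions": joint angles; "dq": joint speeds; "tau": joint torques, N m; "eef_pos": TCP position; "eef_rot": TCP orientation; "contact_force": force on the tool from outside, world axes, zero at the start; "torque": the same for the moment, N m; "grip_width": finger opening in m; "grip_force": force on a finger pad.
Only numpy, scipy, OpenCV 4.12 (cv2) and the standard library are available. Lean on these libraries where they do the work, as an engineer would, in place of code of your own. Each camera call takes 0.05 s, during which the arm holds its last target. There are 200 camera calls.

## Working session

There is one attempt and no reset: what is moved stays moved. The work goes in short steps, each a Python script; the robot and the scene stay as the last script left them, time stands still between calls to the robot, and variables do not carry over. Pictures are saved under pics/ and viewed, at most 10 in all, crops included, and the job is handed in when it is done.

```bash
mkdir -p pics
cat > h.py <<'E'
import numpy as np, cv2
from workcell import r, command_gripper, optics
def grab(n):
    im,d=optics.get_image(n); return im,d,optics.camera_model(n)
def slopes(c,uv):
    uv=np.array(uv,float).reshape(-1,2);K=np.array(c["K"])
    p=np.c_[(uv[:,0]-K[0,2])/K[0,0],(uv[:,1]-K[1,2])/K[1,1]]
    q=p.copy()
    for _ in range(20): q=p/(1+c["k1"]*(q**2).sum(1,keepdims=True))
    return np.c_[q,np.ones(len(q))]
def plane(c,uv,z):
    R=np.array(c["R"]);t=np.array(c["t"]).ravel();o=-R.T@t;d=slopes(c,uv)@R
    return o+d*((z-o[2])/d[:,2])[:,None]
def cloud(c,d):
    v,u=np.mgrid[:d.shape[0],:d.shape[1]]
    s=slopes(c,np.c_[u.ravel(),v.ravel()])*d.reshape(-1,1)
    R=np.array(c["R"]);t=np.array(c["t"]).ravel()
    P=((s-t)@R).reshape(*d.shape,3);P[d==0]=np.nan;return P
def save(im,n): cv2.imwrite("pics/"+n,im[:,:,::-1])
E
python3 - <<'E'
from h import *
for n in("scene","top"):
    im,d,c=grab(n);save(im,n+"0.png");np.savez(n+"0.npz",im=im,d=d)
    print(n,c, (d==0).mean())
E
```

```text
scene {'K': array([[364.78508327,   0.        , 320.60617395],
       [  0.        , 364.78508327, 196.81833839],
       [  0.        ,   0.        ,   1.        ]]), 'k1': 0.025434282107209414, 'R': array([[ 0.29708765,  0.95482106,  0.0074609 ],
       [ 0.78123582, -0.23857004, -0.57684913],
       [-0.54900776,  0.17720348, -0.81681663]]), 't': array([-0.15121074, -0.36122278,  1.42562934])} 0.0042265625
top {'K': array([[517.52143891,   0.        , 320.23992412],
       [  0.        , 517.52143891, 206.35499152],
       [  0.        ,   0.        ,   1.        ]]), 'k1': 0.03903527047051093, 'R': array([[ 0.01511308, -0.99973835,  0.01717031],
       [-0.99426737, -0.01684381, -0.10558728],
       [ 0.10584887, -0.01547613, -0.99426179]]), 't': array([-0.02309656,  0.55833089,  1.39549477])} 0.0039765625
```

View pics/scene0.png

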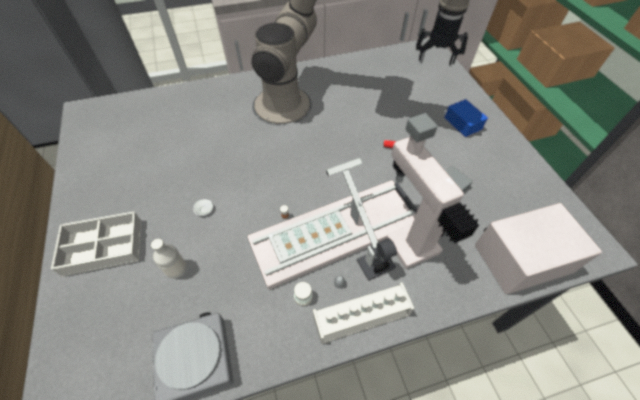

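View pics/top0.png

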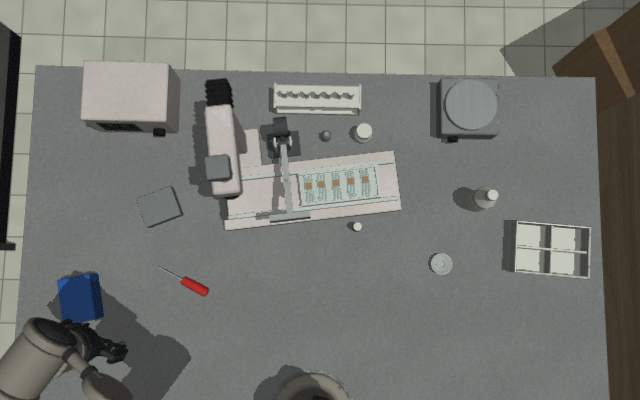

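Top view: the bed runs from (398,180), the open end, left to (225,205). The carrier is at about (338,185), the gate handle at (290,216), the vial at (357,226), and the driver, box and bottle are well away.

Run:
```python
from h import *
f=np.load("top0.npz");im,d=f["im"],f["d"];c=optics.camera_model("top");P=cloud(c,d)
sub=np.zeros(d.shape,bool);sub[140:240,215:410]=1
z=P[...,2]
for a,b in[(.01,.035),(.035,.05),(.05,.075),(.15,.175),(.175,.2),(.2,.25)]:
    m=sub&(z>a)&(z<b); q=P[m]
    if len(q)>10: print(a,b,len(q),np.nanmin(q,0).round(3),np.nanmax(q,0).round(3))
m=(sub&(z>.018)&(z<.075)).astype(np.uint8)
n,l,s,_=cv2.connectedComponentsWithStats(m);k=1+s[1:,4].argmax();q=P[l==k][:,:2].astype(np.float32)
rr=cv2.minAreaRect(q);print("bed",rr,cv2.boxPoints(rr).round(3).tolist())
m=sub&(z>.165)&(z<.205)&(np.arange(400)[:,None]>205);q=P[m]
print("handle",len(q),np.median(q,0),cv2.minAreaRect(q[:,:2].astype(np.float32)))
# rear edge of bed/ long front edge lines, table offset
print("table z",np.nanmedian(z[300:340,230:400]),np.nanmedian(z[240:280,300:400]))
x=cv2.resize(im[125:245,205:415],None,fx=3.8,fy=3.8,interpolation=cv2.INTER_CUBIC);save(x,"crop.png")
for n,(u,v) in dict(vial=(357,226),jar=(364,131)).items(): print(n,P[v,u])
```

```text
0.01 0.035 6049 [ 0.489 -0.238  0.01 ] [0.751 0.249 0.035]
0.035 0.05 2625 [ 0.494 -0.228  0.035] [0.737 0.253 0.05 ]
0.05 0.075 1691 [ 0.497 -0.217  0.05 ] [0.735 0.252 0.075]
0.15 0.175 124 [0.535 0.058 0.15 ] [0.71  0.198 0.175]
0.175 0.2 368 [0.501 0.013 0.176] [0.706 0.222 0.2  ]
0.2 0.25 41 [0.508 0.095 0.2  ] [0.559 0.22  0.247]
bed ((0.6409049034118652, 0.01894921064376831), (0.24392278492450714, 0.48957961797714233), 7.373589992523193) [[0.48899999260902405, 0.2460000067949295], [0.5509999990463257, -0.23899999260902405], [0.7929999828338623, -0.20800000429153442], [0.7300000190734863, 0.2770000100135803]]
handle 374 [0.51649164 0.06387104 0.19129683] ((0.5251471996307373, 0.06368947774171829), (0.03763750568032265, 0.09967420995235443), 7.543834686279297)
table z -0.000633136767885997 -0.0004442369013059951
vial [ 0.50477188 -0.11421791  0.04896487]
jar [ 0.76667087 -0.1310491   0.05328125]
```

View pics/crop.png

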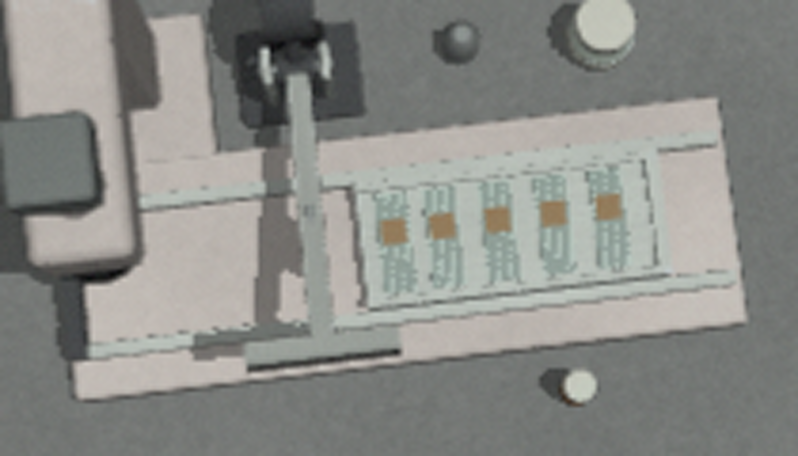

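Crop: the carrier's rear edge is at crop (658,210) and its front edge at (363,247). The handle bar spans (246..400,350) and is clear of the bed. Next I'll fix the stage frame and check the planned arc for reachability.

```bash
cat >> h.py <<'E'
from scipy.spatial.transform import Rotation as Ro
yaw=np.deg2rad(7.3)
ex=np.array([np.cos(yaw),np.sin(yaw),0]);ey=np.array([-np.sin(yaw),np.cos(yaw),0]);ez=np.array([0,0,1.])
O=np.array([0.604,0.0143,0])
W=lambda x,y,z:O+ex*x+ey*y+ez*z
S=lambda p:np.array([(p-O)@ex,(p-O)@ey,p[2]])
YG=0.060; SG=1
def gate_pose(g,off,back=0,s=.010,dy=-.028):
    """tool along the gate radius, below handle; off = tool axis to bar axis"""
    f=np.arctan2(114,215)+g
    rad=-ex*np.cos(f)+ez*np.sin(f); tan=ex*np.sin(f)+ez*np.cos(f)
    p=W(.130,YG+dy,.070)+rad*(.2434+s+back)-tan*off
    y=SG*ey; z=-rad
    return p,Ro.from_matrix(np.c_[np.cross(y,z),y,z]).as_quat()
E
python3 - <<'E'
from h import *
import h
c=optics.camera_model("top")
px=lambda a:np.array(a)/3.8+[205,125]-.37
for n,a,z in[("rear",[(655,150),(660,268)],.054),("front",[(356,185),(370,310)],.054),("bedrear",[(717,98),(746,322)],.03),("bedfront",[(78,398)],.03),("handle",[(246,352),(400,346)],.19),("rail tops",[(715,140),(733,279),(140,204),(90,351)],.044)]:
    print(n,[S(p)[:2].round(4).tolist() for p in plane(c,px(a),z)])
for sg in(1,-1):
    h.SG=sg
    for g,o,b in[(0,.04,.08),(0,.04,0),(0,.02,0),(.4,.018,0),(.8,.018,0),(1.25,.018,0)]:
        q=r.solve_ik(*gate_pose(g,o,b)); print(sg,g,None if q is None else np.round(q,2))
E
```

```text
rear [[0.0472, -0.189], [-0.0381, -0.182]]
front [[0.0454, 0.0275], [-0.0453, 0.0273]]
bedrear [[0.0848, -0.2426], [-0.0815, -0.2427]]
bedfront [[-0.0828, 0.2425]]
handle [[-0.0781, 0.1082], [-0.0852, 0.0098]]
rail tops [[0.0515, -0.2347], [-0.0507, -0.2348], [0.0502, 0.1832], [-0.0514, 0.2287]]
1 0 None
1 0 [-0.33  0.49  2.57  2.66  1.01  1.62]
1 0 [-0.32  0.41  2.53  2.64  0.9   1.68]
1 0.4 [-0.16  0.15  2.    0.5   0.38 -2.27]
1 0.8 [-0.06  0.39  1.35  0.06  1.13 -1.78]
1 1.25 None
-1 0 None
-1 0 [-0.33  0.49  2.57  2.66  1.01 -1.53]
-1 0 [-0.32  0.41  2.53  2.64  0.9  -1.46]
-1 0.4 [-0.16  0.15  2.    0.5   0.38  0.87]
-1 0.8 [-0.06  0.39  1.35  0.06  1.13  1.36]
-1 1.25 None
```

```bash
cat >> h.py <<'E'
def gp(g,al,off=.018,back=0,s=.010,dy=-.028,sg=-1):
    f=np.arctan2(114,215)+g; a=np.deg2rad(al)
    bar=W(.130,YG+dy,.070)+.2434*(-ex*np.cos(f)+ez*np.sin(f))
    z=ex*np.cos(a)-ez*np.sin(a); n=ex*np.sin(a)+ez*np.cos(a); y=sg*ey
    return bar-z*(s+back)-n*off, Ro.from_matrix(np.c_[np.cross(y,z),y,z]).as_quat()
def pp(y,tilt,z=.036,sg=1,yaxis='x'):
    """push pose: fingertip at stage (0,y,z), tool tilted so that the body trails"""
    t=np.deg2rad(tilt); zt=ey*np.sin(t)-ez*np.cos(t)
    yt=sg*ex
    return W(0,y,z)-zt*r.tip_extent, Ro.from_matrix(np.c_[np.cross(yt,zt),yt,zt]).as_quat()
E
python3 - <<'E'
from h import *
F=lambda q:None if q is None else np.round(q,2).tolist()
for al in(50,55,60,65,70,75):
  for g,o,b in[(0,.05,.06),(0,.02,0),(.35,.018,0),(.7,.018,0),(1.1,.018,0)]:
    print(al,g,o,F(r.solve_ik(*gp(g,al,o,b))))
for sg in(1,-1):
  for t in(0,20,30):
    for y,z in((-.23,.12),(-.22,.036),(0.01,.036)):
        print("push",sg,t,y,F(r.solve_ik(*pp(y,t,z,sg))))
E
```

```text
50 0 0.05 [-0.31, 0.01, 2.36, 1.14, 0.3, 0.11]
50 0 0.02 None
50 0.35 0.018 [-0.17, 0.14, 2.04, 0.6, 0.34, 0.77]
50 0.7 0.018 [-0.12, 0.21, 1.8, 0.35, 0.47, 1.06]
50 1.1 0.018 [-0.07, 0.36, 1.53, 0.24, 0.57, 1.21]
55 0 0.05 [-0.27, -0.0, 2.27, 0.66, 0.37, 0.61]
55 0 0.02 None
55 0.35 0.018 [-0.15, 0.15, 1.97, 0.37, 0.45, 1.0]
55 0.7 0.018 [-0.11, 0.23, 1.73, 0.24, 0.6, 1.18]
55 1.1 0.018 [-0.07, 0.39, 1.45, 0.17, 0.71, 1.28]
60 0 0.05 [-0.24, 0.01, 2.19, 0.39, 0.48, 0.9]
60 0 0.02 [-0.18, 0.18, 2.12, 0.43, 0.37, 0.89]
60 0.35 0.018 [-0.14, 0.17, 1.9, 0.24, 0.58, 1.14]
60 0.7 0.018 [-0.1, 0.25, 1.65, 0.17, 0.73, 1.25]
60 1.1 0.018 [-0.06, 0.41, 1.36, 0.12, 0.85, 1.33]
65 0 0.05 [-0.21, 0.03, 2.1, 0.25, 0.61, 1.06]
65 0 0.02 [-0.16, 0.19, 2.05, 0.26, 0.49, 1.08]
65 0.35 0.018 [-0.12, 0.19, 1.82, 0.16, 0.71, 1.22]
65 0.7 0.018 [-0.09, 0.28, 1.57, 0.12, 0.86, 1.3]
65 1.1 0.018 [-0.05, 0.45, 1.27, 0.09, 0.99, 1.36]
70 0 0.05 [-0.18, 0.06, 2.02, 0.16, 0.74, 1.16]
70 0 0.02 [-0.14, 0.22, 1.98, 0.16, 0.61, 1.18]
70 0.35 0.018 [-0.11, 0.22, 1.75, 0.11, 0.83, 1.27]
70 0.7 0.018 [-0.08, 0.32, 1
[... 586 characters left out ...]

push 1 20 0.01 [-0.26, 0.74, 1.47, 0.37, 1.09, -0.58]
push 1 30 -0.23 [-0.62, 0.89, 0.96, 0.38, 1.66, -0.78]
push 1 30 -0.22 [-0.61, 0.97, 1.04, 0.38, 1.51, -0.83]
push 1 30 0.01 [-0.33, 0.79, 1.44, 0.5, 1.2, -0.71]
push -1 0 -0.23 [-0.44, 0.7, 1.23, -0.0, 1.21, 2.57]
push -1 0 -0.22 [-0.43, 0.78, 1.32, -0.0, 1.04, 2.59]
push -1 0 0.01 [-0.09, 0.69, 1.52, -0.0, 0.93, 2.93]
push -1 20 -0.23 [-0.57, 0.81, 1.05, 0.27, 1.5, 2.4]
push -1 20 -0.22 [-0.55, 0.89, 1.14, 0.28, 1.34, 2.36]
push -1 20 0.01 [-0.26, 0.74, 1.47, 0.37, 1.09, 2.56]
push -1 30 -0.23 [-0.62, 0.89, 0.96, 0.38, 1.66, 2.36]
push -1 30 -0.22 [-0.61, 0.97, 1.04, 0.38, 1.51, 2.31]
push -1 30 0.01 [-0.33, 0.79, 1.44, 0.5, 1.2, 2.43]
```

```bash
cat > g.py <<'E'
from h import *
command_gripper(0.0)
r.reach(*gp(0,65,.06,.06))
r.move_straight(*gp(0,65,.045),speed=.12)
f=lambda:(S(np.array(r.read_state()["eef_pos"])).round(3).tolist(),np.round(r.read_state()["contact_force"],1).tolist(),round(r.read_state()["time_s"],1))
print(f())
im,d,c=grab("scene");save(cv2.resize(im[100:300,220:480],None,fx=3,fy=3,interpolation=cv2.INTER_CUBIC),"s1.png")
hit=r.move_straight(*gp(0,65,.024),speed=.08,max_force=10);print(hit,f())
E
python3 g.py
```

```text
([-0.13, 0.032, 0.174], [0.8, -0.3, 0.3], 3.3)
False ([-0.111, 0.032, 0.183], [0.6, -0.7, -0.1], 3.8)
```

View pics/s1.png

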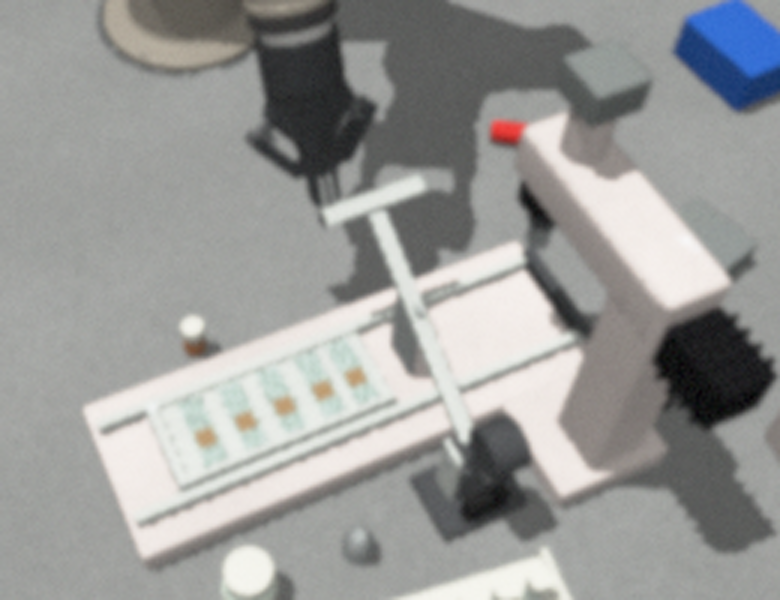

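The picture shows the closed fingers on the robot's side of the bar, near its left end at (325,205), clear of the vial at (192,335). I'll shift 3 mm inward and drive the arc.

```bash
cat > g2.py <<'E'
from h import *
f=lambda:(S(np.array(r.read_state()["eef_pos"])).round(3).tolist(),np.round(r.read_state()["contact_force"],1).tolist(),round(r.read_state()["time_s"],1))
K=dict(dy=-.025)
for g in np.arange(0,1.06,.15):
    hit=r.move_straight(*gp(g,65,.018,**K),speed=.09,max_force=20)
    print(round(g,2),hit,f())
    if hit: break
else:
    r.hold(.3)
im,d,c=grab("scene");save(cv2.resize(im[100:300,220:480],None,fx=3,fy=3,interpolation=cv2.INTER_CUBIC),"s2.png")
E
python3 g2.py
```

```text
0.0 False ([-0.106, 0.035, 0.185], [-0.1, 0.8, -0.1], 4.0)
0.15 False ([-0.087, 0.035, 0.216], [-1.4, -0.4, -0.9], 4.6)
0.3 False ([-0.063, 0.035, 0.243], [-0.6, -0.3, -0.4], 5.1)
0.45 False ([-0.035, 0.035, 0.267], [0.5, 0.1, -0.3], 5.7)
0.6 False ([-0.004, 0.035, 0.286], [0.2, 0.1, -0.5], 6.3)
0.75 False ([0.029, 0.035, 0.301], [0.2, 0.9, 0.7], 6.8)
0.9 False ([0.065, 0.035, 0.31], [0.2, -0.2, 0.1], 7.4)
1.05 False ([0.101, 0.035, 0.314], [-0.9, -0.5, 0.1], 7.9)
```

View pics/s2.png

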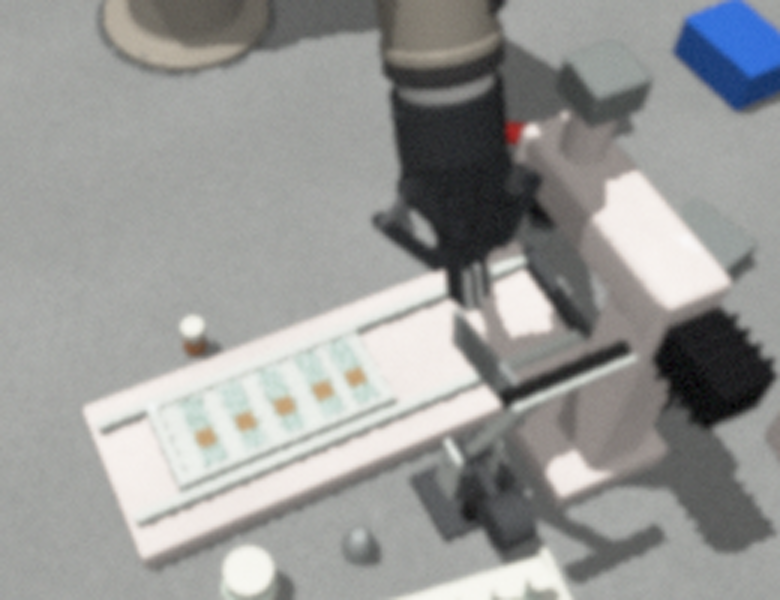

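The gate stands raised: its bar is at about (570,370), against the far side, and the guide is free. Now I'll retreat and push the carrier.

```bash
cat > p.py <<'E'
from h import *
f=lambda:(S(np.array(r.read_state()["eef_pos"])).round(3).tolist(),np.round(r.read_state()["contact_force"],1).tolist(),round(r.read_state()["time_s"],1))
p,q=gp(1.05,65,.018,dy=-.025)
r.move_straight(p-ex*.12+ez*.02,speed=.15)
T=25
r.reach(*pp(-.225,T,.15)); print(f())
print(r.move_straight(*pp(-.225,T,.040),speed=.12,max_force=10),f())
print(r.move_straight(*pp(-.190,T,.040),speed=.06,max_force=15),f())
h=r.move_straight(*pp(-.025,T,.040),speed=.08,max_force=15);print(h,f())
if not h:
    h=r.move_straight(*pp(.012,T,.040),speed=.03,max_force=8);print(h,f())
im,d,c=grab("scene");save(cv2.resize(im[100:300,220:480],None,fx=3,fy=3,interpolation=cv2.INTER_CUBIC),"s3.png")
E
python3 p.py
```

```text
([0.0, -0.235, 0.173], [-0.4, -0.1, 0.1], 11.0)
False ([0.0, -0.236, 0.064], [-0.4, -0.1, 1.7], 12.1)
False ([0.0, -0.2, 0.063], [-0.3, 0.2, -0.5], 12.8)
False ([0.0, -0.036, 0.063], [0.0, -1.5, -0.8], 15.0)
True ([0.0, -0.007, 0.063], [0.1, -3.0, 2.4], 15.9)
```

View pics/s3.png

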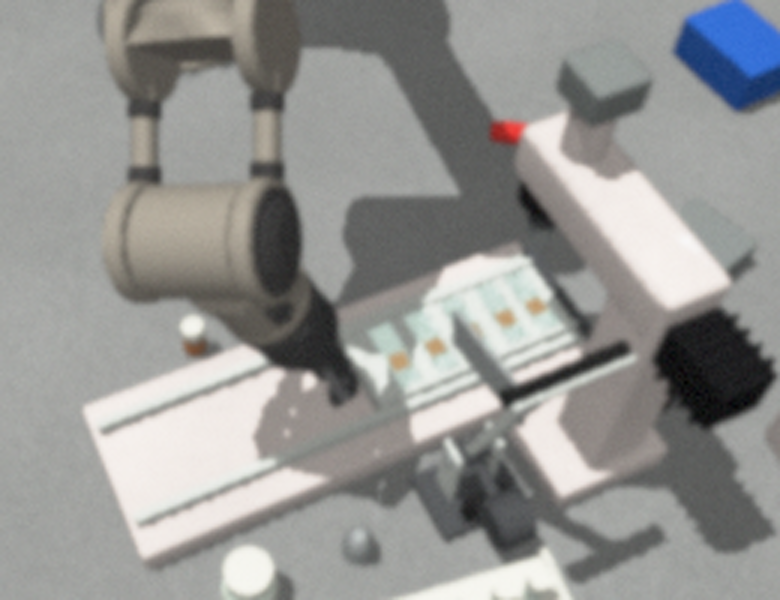

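The carrier's front is at the dark end stop (about (555,300)), and contact came where it was predicted. I'll press once more gently, back off and check.

```bash
cat > e.py <<'E'
from h import *
f=lambda:(S(np.array(r.read_state()["eef_pos"])).round(4).tolist(),np.round(r.read_state()["contact_force"],1).tolist(),round(r.read_state()["time_s"],1))
r.hold(.3);print(f())
print(r.move_straight(*pp(.014,25,.040),speed=.01,max_force=6),f())
r.hold(.3);print(f())
r.move_straight(*pp(-.04,25,.040),speed=.06)
r.move_straight(*pp(-.09,25,.16),speed=.15)
r.reach(*pp(-.3,25,.25)); r.hold(.5);print(f())
im,d,c=grab("top");save(cv2.resize(im[105:245,205:415],None,fx=3.8,fy=3.8,interpolation=cv2.INTER_CUBIC),"t4.png")
im,d,c=grab("scene");save(cv2.resize(im[100:300,220:480],None,fx=3,fy=3,interpolation=cv2.INTER_CUBIC),"s4.png")
E
python3 e.py
```

```text
([-0.0002, -0.0075, 0.0617], [0.3, -1.0, 0.2], 16.3)
True ([-0.0003, -0.0074, 0.0614], [0.1, -1.5, 1.8], 16.7)
([-0.0004, -0.0074, 0.061], [0.6, -0.9, 1.6], 17.0)
([0.0001, -0.3103, 0.2728], [-0.4, -0.7, 0.5], 20.3)
```

View pics/s4.png

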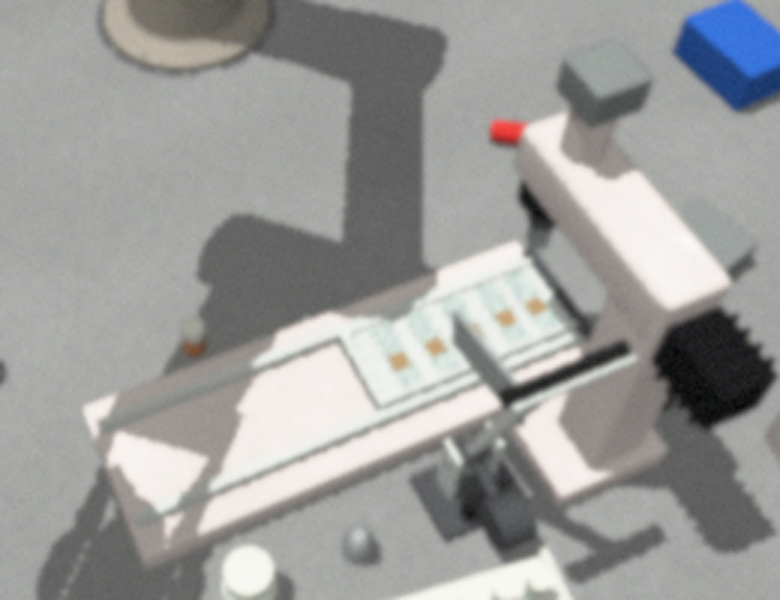

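View pics/t4.png

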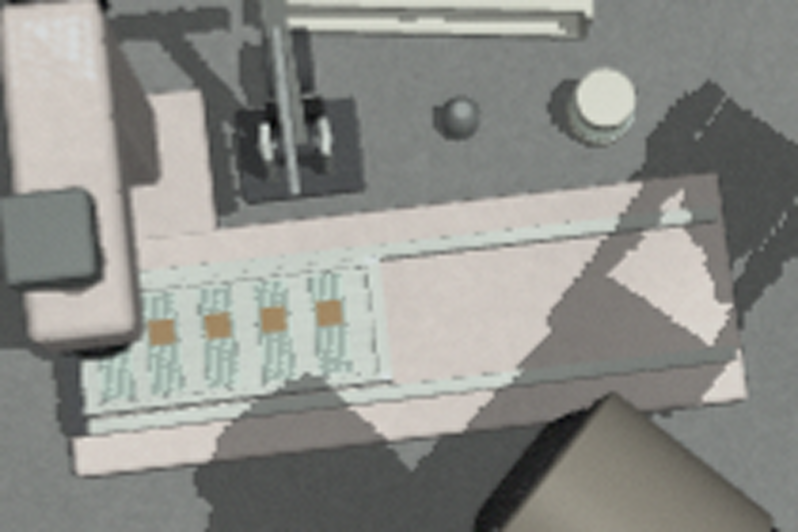

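Both views show the gate raised, the vial and jar in place, and the carrier's rear edge at top-crop (384,320) with its front near the dark stop (82,385). The contact force was low, so I'll compute the carrier's position before handing in.

Run:
```python
from h import *
c=optics.camera_model("top")
px=lambda a:np.array(a)/3.8+[205,105]-.37
for n,a,z in[("rear",[(379,262),(390,380)],.054),("front",[(83,370),(86,412)],.054),("stop",[(80,375)],.052)]:
    print(n,[S(p)[:2].round(4).tolist() for p in plane(c,px(a),z)])
im,d,c=grab("top");save(cv2.resize(im[185:225,215:315],None,fx=8,fy=8,interpolation=cv2.INTER_NEAREST),"t5.png")
```

```text
rear [[0.0428, 0.0112], [-0.0426, 0.0126]]
front [[-0.0115, 0.2284], [-0.0415, 0.229]]
stop [[-0.0146, 0.2311]]
```

View pics/t5.png

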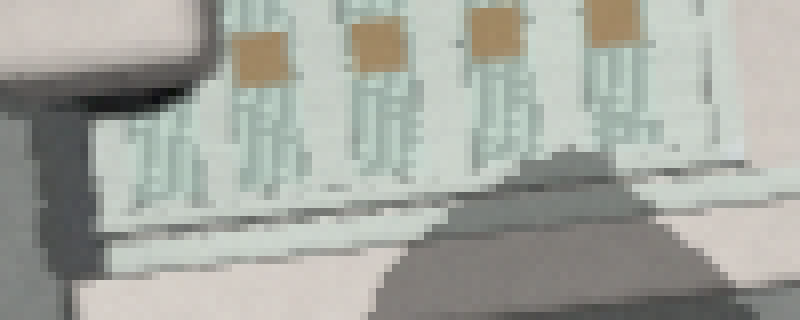

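The carrier's front touches the dark stop at (95,160) with no gap, and its rear is at stage y of about 0.011 m, against 0.010 m expected. The job is done.

```bash
python3 -c "
from workcell import r
print(r.finish_job())"
```

```text
the job is handed in; nothing more can be done
None
```

I handed the job in: the gate stays fully raised by itself, the carrier's front rests against the end stop to within about 1–2 mm by camera, and the vial, jar and spare objective still stand where they were.

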